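# Tip the counted coin tubes from the scoop into the coin bin

## Robot

A 6-joint arm with a two-finger parallel gripper is mounted at the origin on the work surface. World frame = base frame: x ahead of the robot, y to its left, z up, the work surface at z = 0. Lengths are in m, angles in rad, forces in N, time in s.
With the tool pointing down it reaches from about 0.275 to 0.875 m from the base axis. Payload 12.5 kg.
Tool frame: the origin (TCP) lies at the very end of the fingers, on their centre line; the grasp point (between the pads) lies 19 mm behind it; x points along the fingers, y is the direction in which the jaws open and shut, and the axes are right-handed (so a half turn about x gives the same grasp; the last joint's range is limited). The gripper opens to 85 mm and grips with 20 to 120 N. Pads are 22 mm wide; open, the fingers measure 114 mm over their backs; the gripper's body (76 mm by 85 mm) begins 54 mm behind the grasp point. The pads swing forward as they close: fully open they stand 13 mm farther back than shut.
Start: joints at [1.126, 0.351, 1.652, -0, 1.139, -0.085], TCP at [0.194, 0.515, 0.231] pointing down, gripper open.
Joint ranges: [-2.75, 2.75], [-0.79, 2.1], [0.01, 2.65], [-1.57, 4.71], [0.07, 3.14], [-2.87, 2.87]. Speed limits (rad/s): [2.22, 2.22, 2.79, 3.14, 3.14, 3.14].

## Interface

Orientations are given as a 3x3 rotation matrix whose columns are the frame's x, y, z axes.
In Python, from bench import manip gives the robot as it stands. Calls block until the motion is done:
- manip.move_ptp(position, orientation): joint-space move of the TCP to a pose.
- manip.move_l(position, attitude=None, max_speed=0.15): straight line of the TCP; attitude=None keeps the orientation; max_speed is the mean speed in m/s.
- manip.move_j(angles): joint-space move.
- manip.set_gripper(opening, effort=None): opening from 0.0 (shut) to 1.0 (fully open); effort is the grip in N (None keeps the last); returns when the fingers have stopped.
- manip.dwell(seconds).
- manip.inverse_kinematics(position, orientation): joint angles nearest the present ones, or None.
- manip.grab_frame(name): name is "scene" or "top" or "wrist"; returns (picture, depth): 400x640x3 uint8, red, green, blue; 400x640 float32, m along the optical axis (not along the pixel's ray), 0 where there is no reading.
- manip.get_calibration(name): a dict with "camera_matrix" (3x3 intrinsics, pixels), "k1" (the pictures are not rectified: a ray, as slopes to the right and down, at radius r is drawn at 1 + k1 r^2 times it, then the intrinsics apply), "R" (3x3) and "t" (3): a world point X has camera coordinates R X + t. Camera axes: x right, y down, z forward; pixel columns grow to the right and rows downward; lengths in m; the calibration is good to about 2 mm. A picture is of the moment at which its call begins: read the wrist's pose just before it. get_calibration takes no time and is no camera call; for the wrist camera it gives the pose at the moment of the call.
A pose or a line that the arm cannot do raises manip.Unreachable and nothing moves.
- manip.sign_off(): hands the job in, once; it reports no verdict.
Trained networks look in the newest picture that a camera, given by its name, has taken for a name from the list of things; names that differ only in an ending like _2 or _b are one class to them, and where a whole thing is asked for, a point or a joint stands for the part that bears it (a point fixed in the world has none). Each returns a list of dicts, best first, with "confidence" (0 to 1); they miss things now and then, are a little off and sometimes report something else, mostly with a low value. They report only what shows in the picture. A call takes as long as a camera call. They do not tell look-alikes from the thing itself.
- manip.look_for(camera, name): "at" ([x, y, z] in m, in world coordinates, good to about 4 mm: the middle of the surface that is visible of it).
Readings, each from a call of its own:
- manip.current_time(): time.
- manip.current_qpos(): joint angles.
- manip.current_joint_vel(): joint speeds.
- manip.current_joint_torque(): joint torques, N m.
- manip.current_ee_pos(): TCP position.
- manip.current_tcp_rot(): TCP orientation.
- manip.current_force(): force on the tool from outside, world axes, zero at the start.
- manip.current_ft_torque(): the same for the moment, N m.
- manip.current_grip_width(): opening from 0.0 (shut) to 1.0 (fully open).
Only numpy, scipy, OpenCV 4.12 (cv2) and the standard library are available. Lean on these libraries where they do the work, as an engineer would, in place of code of your own. Each camera call takes 0.05 s, during which the arm holds its last target.

## Task

First push the coin bin's open door fully shut so that it clicks home in its catch. Then collect all the coin tubes lying on the table in the counting scoop, carry the loaded scoop to the bin and, with its open edge held low over the bin's open top, tip it well over so that all the tubes slide out into the bin. Put the empty scoop back flat on its mat, centred and the way round it was, leaving the bin's door shut and the tape, mug and stapler undisturbed.

Things in the scene. Friction and masses are not known exactly. Their poses are not given: they have to be found in the camera images.
- bin_door (a joint): Front door of the coin bin, a grey sheet-steel panel 196 mm wide, 8 mm thick, from 14 to 100 mm above the table, on an upright hinge. Value = opening angle in rad: 0 is fully shut against its stop; it grows as the free end swings outward, away from the bin, to 1.3 at most. The hinge is light and the door stays where it is left. At about 0.05 rad a sprung ball at the free end resists with 4 to 6 N there, then the door snaps in and is held at 0.
- bin_hinge (a point): Point on the door's hinge axis, 55 mm above the table, fixed to the bin. Axes are the bin's own (z up): the shut door runs from here along +x for 200 mm, its 8 mm thickness centred on this axis, its outer face towards -y. At opening angle a the door runs along (cos a, -sin a) in these axes.
- bin_in (a point): Middle of the inner floor of the coin bin, an open-topped grey sheet-steel box fixed to the table; axes as for bin_hinge. Floor 12 mm above the table, rim 100 mm above the table, clear opening about 204 mm along x (x -102 to 102) and 175 mm along y (y -86 to 89); the walls are 6 mm thick on the +x, -x and +y sides and the door closes the -y side. The catch sticks out 30 mm beyond the +x wall beside the door's free end.
- scoop_mid (a point): Centre of the upper face of the floor of the counting scoop, a shallow aluminium tray of 186 mm (x) by 160 mm (y) with a 4 mm floor and 26 mm high, 4 mm thick lips on the -x, +x and -y sides; its +y edge is open. z is up out of the tray. About 0.3 kg. Its upright black handle stands on the -y lip. The floor is smooth: the tubes slide on it when it is tilted by more than about 20 degrees.
- scoop_grip (a point): Grip point of the scoop's handle, 78 mm from scoop_mid towards -y and 55 mm above the scoop's underside; same axes. The handle is an upright black block 70 mm long along x, 14 mm thick along y, its top 70 mm above the scoop's underside. It can be pinched across its thickness from above.
- scoop_lip (a point): Middle of the scoop's open edge, upper face of the floor, 80 mm from scoop_mid towards +y; same axes.
- mat: The scoop's black rubber mat, fixed to the table, 200 mm (x) by 180 mm (y), 3 mm thick. Origin at the centre of its underside, on the table. The scoop starts lying on it, roughly centred, with its axes roughly along the mat's.
- tube0_mid (a point): Centre of a closed square coin tube, white plastic with a grey cap, 50 mm long (x) by 24 mm by 24 mm, 55 to 115 g. Starts lying on the table, x level, any yaw. All tubes are alike; four or five are present.
- tube1_mid (a point): Centre of a closed square coin tube, white plastic with a grey cap, 50 mm long (x) by 24 mm by 24 mm, 55 to 115 g. Starts lying on the table, x level, any yaw. All tubes are alike; four or five are present.
- tube2_mid (a point): Centre of a closed square coin tube, white plastic with a grey cap, 50 mm long (x) by 24 mm by 24 mm, 55 to 115 g. Starts lying on the table, x level, any yaw. All tubes are alike; four or five are present.
- tube3_mid (a point): Centre of a closed square coin tube, white plastic with a grey cap, 50 mm long (x) by 24 mm by 24 mm, 55 to 115 g. Starts lying on the table, x level, any yaw. All tubes are alike; four or five are present.
- tube4_mid (a point): Centre of a closed square coin tube, white plastic with a grey cap, 50 mm long (x) by 24 mm by 24 mm, 55 to 115 g. Starts lying on the table, x level, any yaw. All tubes are alike; four or five are present.
- tape: Bystander: a cardboard-coloured roll of tape lying flat, 90 mm across, 24 mm high; origin at the centre of its underside.
- mug: Bystander: a standing empty white china mug, 76 mm across, 85 mm tall, with a handle; origin at the centre of its underside.
- stapler: Bystander: a black and grey desk stapler, 130 by 34 mm, about 45 mm high; origin at the centre of its underside.
There are look-alikes about, which are no part of the job. What is shaped like the part that bears tube4_mid but black or yellow is not meant.

How it is judged:
By the outcome, as a careful person would: the job done as asked, in the order asked, and still so for the second after the job is handed in, with the robot touching nothing.
Of tube0, tube1, tube2, tube3, tube4 only 4 to 5 are there at a start; the rules pass over those that are not, and their reading is None.
At some moment in a run one of tube0, tube1, tube2, tube3, tube4 may be knocked a few centimetres aside while the robot is not near it.
It also fails if it takes over 208 s, if anything falls off the work surface, if the arm or the gripper's body presses on something with over 40 N, if the wrist force passes 120 N, or if a joint passes its speed limit or range.

## Working session

There is one attempt and no reset: what is moved stays moved. The work goes in short steps, each a Python script; the robot and the scene stay as the last script left them, time stands still between calls to the robot, and variables do not carry over. Pictures are saved under pics/ and viewed, and the job is handed in when it is done.

```bash
ls; mkdir -p pics
cat > h.py <<'E'
import numpy as np, cv2
from bench import manip as m
def snap(cam,fn=None):
    cal=m.get_calibration(cam); p,d=m.grab_frame(cam)
    if fn: cv2.imwrite('pics/'+fn,cv2.cvtColor(p,cv2.COLOR_RGB2BGR)); np.savez('pics/'+fn[:-4]+'.npz',p=p,d=d,**{k:np.array(v) for k,v in cal.items()})
    return p,d,cal
def world(d,cal,uv):
    K=np.array(cal['camera_matrix'],float);k1=float(cal['k1']);R=np.array(cal['R']);t=np.array(cal['t'])
    uv=np.atleast_2d(uv).astype(float)
    xy=np.stack([(uv[:,0]-K[0,2])/K[0,0],(uv[:,1]-K[1,2])/K[1,1]],1)
    un=cv2.undistortPoints(uv.reshape(-1,1,2),K,np.array([k1,0,0,0,0.])).reshape(-1,2)
    z=d[uv[:,1].round().astype(int),uv[:,0].round().astype(int)]
    pc=np.column_stack([un*z[:,None],z])
    return (pc-t)@R
def worldmap(d,cal):
    h,w=d.shape; vv,uu=np.mgrid[:h,:w]
    return world(d,cal,np.column_stack([uu.ravel(),vv.ravel()])).reshape(h,w,3)
E
python3 - <<'E'
from h import *
for c in('scene','top','wrist'):
    p,d,cal=snap(c,c+'0.png'); print(c,cal)
print(m.current_time(), m.current_qpos(), m.current_tcp_rot())
E
```

```text
pics
scene {'camera_matrix': array([[382.05153918,   0.        , 312.85174485],
       [  0.        , 382.05153918, 197.11218835],
       [  0.        ,   0.        ,   1.        ]]), 'k1': 0.008379090395080072, 'R': array([[-0.45484459,  0.89042238,  0.01625989],
       [ 0.74347293,  0.38970459, -0.5434872 ],
       [-0.49026972, -0.23511343, -0.83925996]]), 't': array([ 0.30707604, -0.33263283,  1.21817099])}
top {'camera_matrix': array([[466.56326504,   0.        , 319.24212026],
       [  0.        , 466.56326504, 198.89394335],
       [  0.        ,   0.        ,   1.        ]]), 'k1': -0.08247024669748504, 'R': array([[-0.11304799, -0.99358226,  0.00380149],
       [-0.97358303,  0.11000698, -0.20008635],
       [ 0.19838405, -0.02632042, -0.97977089]]), 't': array([-0.01777996,  0.55115258,  1.29652954])}
wrist {'camera_matrix': array([[314.36067561,   0.        , 311.79189527],
       [  0.        , 314.36067561, 199.22511502],
       [  0.        ,   0.        ,   1.        ]]), 'k1': -0.016189823933925783, 'R': array([[ 0.35094713,  0.9363903 , -0.00305358],
       [ 0.90508363, -0.33837395,  0.25753968],
       [ 0.2401244 , -0.09314655, -0.9662629 ]]), 't': array([-0.54978713, -0.03621031,  0.37934401])}
0.15 [ 1.12637371e+00  3.51126022e-01  1.65226161e+00 -1.40297118e-05
  1.13910834e+00 -8.45843551e-02] [[-3.76868330e-04  3.52117189e-01  9.35955845e-01]
 [-8.21054952e-04  9.35955487e-01 -3.52117385e-01]
 [-9.99999592e-01 -9.01173072e-04 -6.36244192e-05]]
```

View pics/top0.png

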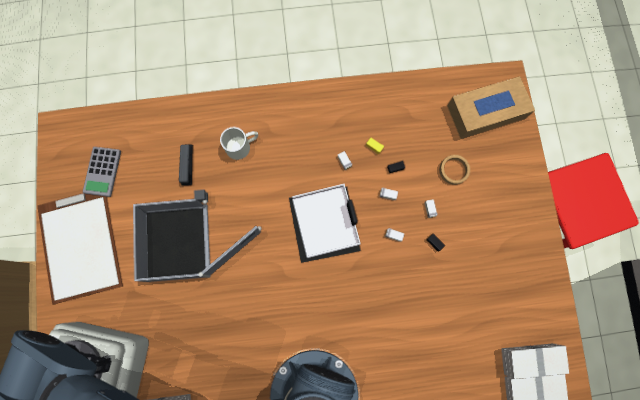

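View pics/scene0.png

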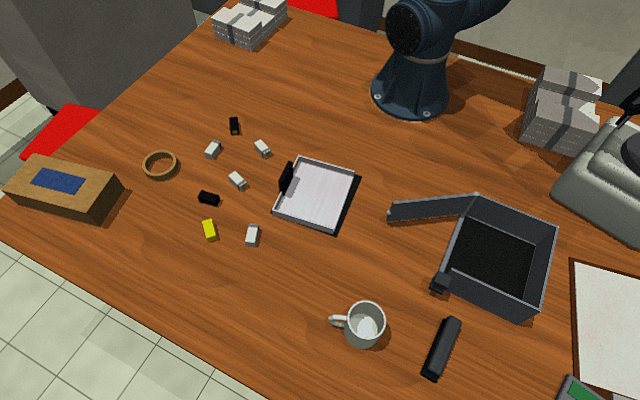

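The top view shows four white tubes with grey caps at (344,160), (388,194), (431,208) and (395,235). The look-alikes are black at (396,167) and (435,242), and yellow at (375,145). The bin is near (172,240) with its door open to (258,230), the scoop is at (325,222) with its handle at (351,211), and the tape is at (455,169), the mug at (236,142) and the stapler at (186,165).

Run:
```python
from h import *
f=np.load('pics/top0.npz'); W=worldmap(f['d'],f)
np.save('pics/Wtop.npy',W)
p=f['p']
for n,u in dict(t1=(344,160),t2=(388,194),t3=(431,208),t4=(395,235),bk=(396,167),bk2=(435,242),ye=(375,145),hinge=(204,274),dend=(258,230),scoop=(325,222),handle=(351,211),catch=(200,196),binmid=(172,240),tape=(442,169),table=(300,300)).items():
    print(n,W[u[1],u[0]].round(4))
big=cv2.resize(cv2.cvtColor(p,cv2.COLOR_RGB2BGR)[120:270,270:470],None,fx=4,fy=4,interpolation=cv2.INTER_CUBIC)
cv2.imwrite('pics/crop1.png',big)
big=cv2.resize(cv2.cvtColor(p,cv2.COLOR_RGB2BGR)[180:300,120:280],None,fx=5,fy=5,interpolation=cv2.INTER_CUBIC)
cv2.imwrite('pics/crop2.png',big)
for n in ('tube0_mid','scoop_mid','bin_door','tape','mug','stapler','mat'):
    for r in m.look_for('top',n): print(n,np.round(r['at'],3),round(r['confidence'],2))
```

```text
t1 [ 0.6636 -0.1688  0.0215]
t2 [ 0.5429 -0.2851  0.0289]
t3 [ 0.4867 -0.4066  0.0281]
t4 [ 0.4199 -0.2892  0.023 ]
bk [ 0.6224 -0.321   0.0292]
bk2 [ 0.3856 -0.4029  0.0257]
ye [ 0.7013 -0.2694  0.0184]
hinge [0.3652 0.2612 0.0845]
dend [0.4738 0.1038 0.0639]
scoop [ 0.4838 -0.0901  0.0076]
handle [ 0.4963 -0.1648  0.0776]
catch [0.5877 0.2593 0.0789]
binmid [0.4804 0.3676 0.0091]
tape [ 0.6013 -0.4594  0.0276]
table [2.655e-01 8.100e-03 2.000e-04]
tube0_mid [ 0.488 -0.093  0.008] 0.7
tube0_mid [ 0.422 -0.284  0.025] 0.61
scoop_mid [ 0.487 -0.092  0.01 ] 0.78
bin_door [0.429 0.182 0.078] 0.82
tape [ 0.601 -0.499  0.024] 0.74
tape [0.471 0.356 0.01 ] 0.26
stapler [0.698 0.31  0.042] 0.61
mat [ 0.403 -0.011  0.005] 0.72
mat [ 0.486 -0.091  0.007] 0.3
```

View pics/crop1.png

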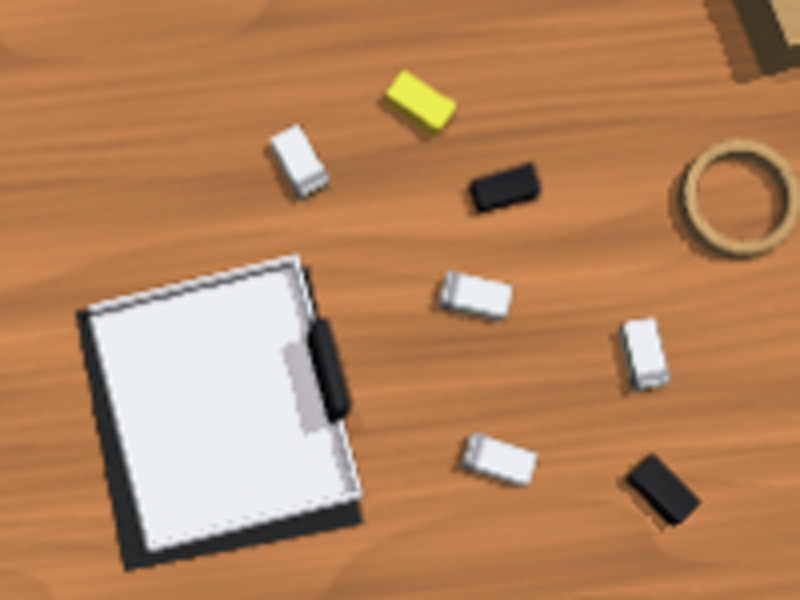

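View pics/crop2.png

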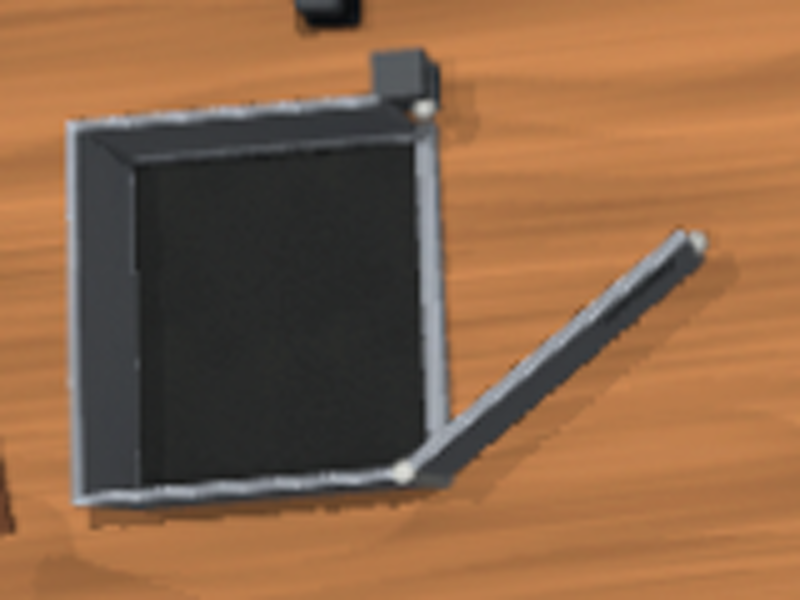

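View pics/wrist0.png

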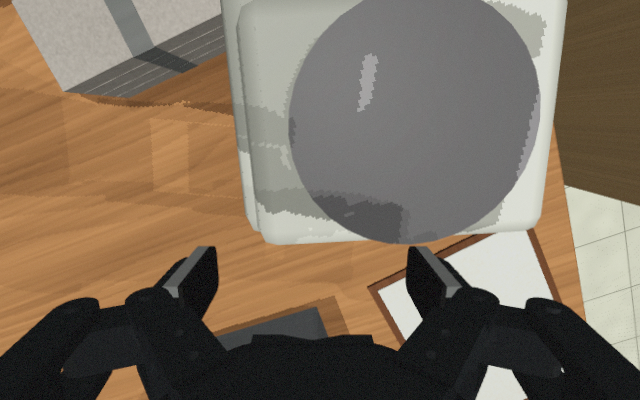

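Enlarged crop: the four white tubes with grey caps are distinct from the black and yellow blocks. The bin's hinge is at its lower right, and the catch is at its upper right. Next I fit poses for the bin, door, scoop, mat and tubes from the depth data.

```bash
cat > fit.py <<'E'
from h import *
def clouds(files):
    out=[]
    for fn in files:
        f=np.load('pics/'+fn); W=worldmap(f['d'],f); W[f['d']<=0]=np.nan; out.append((W,f['p']))
    return out
def tubes(W,p,zmin=0.012,zmax=0.034,xr=(0.25,0.85),yr=(-0.65,0.6)):
    hsv=cv2.cvtColor(p,cv2.COLOR_RGB2HSV)
    mk=(W[...,2]>zmin)&(W[...,2]<zmax)&(hsv[...,1]<50)&(hsv[...,2]>110)&(W[...,0]>xr[0])&(W[...,0]<xr[1])&(W[...,1]>yr[0])&(W[...,1]<yr[1])
    n,l,s,c=cv2.connectedComponentsWithStats(mk.astype(np.uint8))
    res=[]
    for i in range(1,n):
        if s[i,4]<25: continue
        q=W[l==i]; 
        r=cv2.minAreaRect(np.float32(q[:,:2]*1000))
        bx=cv2.boxPoints(r); e0=bx[1]-bx[0]; e1=bx[2]-bx[1]
        e=e0 if np.linalg.norm(e0)>np.linalg.norm(e1) else e1
        res.append((c[i].round(0),s[i,4],(np.array(r[0])/1000).round(4),np.sort(r[1]).round(0),round(float(np.degrees(np.arctan2(e[1],e[0]))),1),np.median(q[:,2]).round(4)))
    return res
E
python3 - <<'E'
from fit import *
for (W,p),n in zip(clouds(['top0.npz','scene0.npz']),'ts'):
    print(n)
    for r in tubes(W,p): print(*r)
    # bin rim
    mk=(W[...,2]>.094)&(W[...,2]<.106)&(W[...,0]>.3)&(W[...,0]<.66)&(W[...,1]>.08)&(W[...,1]<.52)
    q=W[mk]; print(len(q),q.min(0),q.max(0))
    np.save('pics/rim_%s.npy'%n,q)
    # plot xy
    im=np.full((500,500,3),255,np.uint8)
    for a in q: cv2.circle(im,(int((.52-a[1])*1000),int((.75-a[0])*1000)),0,(0,0,0),-1)
    cv2.imwrite('pics/rim_%s.png'%n,im)
a=cv2.hconcat([cv2.imread('pics/rim_t.png')[100:480],cv2.imread('pics/rim_s.png')[100:480]])
cv2.imwrite('pics/rim.png',cv2.resize(a,(800,304)))
E
```

```text
t
[249. 144.] 49 [0.7425 0.1159] [17. 60.] -36.5 0.024
[105. 169.] 470 [0.7179 0.5748] [ 83. 148.] -13.4 0.016
[345. 160.] 136 [ 0.6645 -0.1708] [24. 49.] 21.7 0.0243
[324. 191.] 141 [ 0.5768 -0.0866] [ 46. 166.] 81.0 0.0266
[389. 193.] 138 [ 0.547  -0.2888] [24. 49.] 69.4 0.0249
[431. 208.] 129 [ 0.4883 -0.4075] [24. 49.] 2.8 0.0253
[205. 219.] 32 [0.5305 0.2633] [11. 51.] -0.2 0.0141
[339. 246.] 130 [ 0.4016 -0.1126] [ 54. 166.] -62.9 0.0284
[394. 234.] 135 [ 0.4228 -0.2877] [23. 48.] 63.9 0.0247
757 [0.35936994 0.10209585 0.0940132 ] [0.58307466 0.45312515 0.10584701]
s
[212. 147.] 112 [ 0.4905 -0.4077] [25. 48.] 2.6 0.0222
[261. 146.] 108 [ 0.4258 -0.288 ] [23. 49.] 65.8 0.0223
[318. 163.] 89 [ 0.4014 -0.109 ] [ 43. 160.] -67.3 0.0271
[237. 178.] 131 [ 0.5494 -0.2879] [24. 49.] 68.3 0.0226
[276. 202.] 47 [ 0.5645 -0.1598] [11. 57.] 16.5 0.0271
[306. 220.] 78 [ 0.579  -0.0708] [  6. 142.] -82.3 0.0273
[251. 233.] 178 [ 0.6669 -0.1701] [24. 50.] 21.5 0.0222
[338. 324.] 42 [0.7652 0.1034] [ 8. 24.] -69.6 0.0224
[567. 391.] 67 [0.6702 0.5516] [22. 37.] 13.2 0.0149
[587. 388.] 30 [0.6503 0.5868] [ 5. 26.] 70.5 0.0153
1300 [0.36195228 0.10263029 0.09401318] [0.58565559 0.45223942 0.10296939]
```

View pics/rim.png

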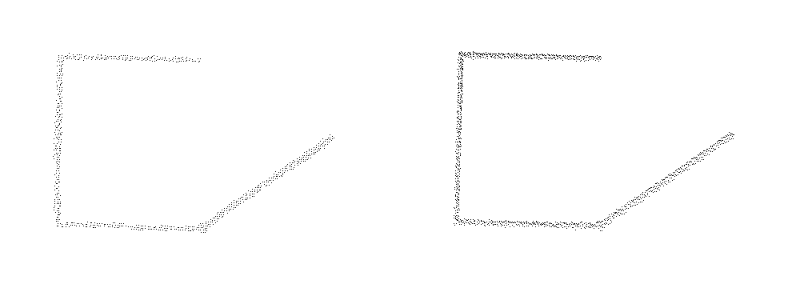

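Run:
```python
from fit import *
from scipy.optimize import least_squares
def seg(q,a,b):
    d=b-a; t=np.clip((q-a)@d/(d@d),0,1); return np.linalg.norm(q-a-t[:,None]*d,axis=1)
for n in 'ts':
    q=np.load('pics/rim_%s.npy'%n)[:,:2]
    def S(v):
        c,s=np.cos(v[2]),np.sin(v[2]); R=np.array([[c,-s],[s,c]]); P=lambda x,y:R@np.array([x,y])+v[:2]
        h=np.array([-.1,-.09]); e=h+.2*np.array([np.cos(v[3]),-np.sin(v[3])])
        return [(P(-.105,-.08),P(-.105,.092)),(P(-.105,.092),P(.105,.092)),(P(.105,.092),P(.105,-.08)),(P(*h),P(*e))]
    f=lambda v:np.maximum(np.min([seg(q,a,b) for a,b in S(v)],0)-.002,0)
    r=least_squares(f,[.475,.355,0,.9],loss='soft_l1',f_scale=.003)
    print(n,r.x.round(4),np.sqrt(np.mean(r.fun**2)), [s[0].round(4) for s in S(r.x)],S(r.x)[3][1].round(4))
# scoop/mat
for (W,p),n in zip(clouds(['top0.npz','scene0.npz']),'ts'):
    hsv=cv2.cvtColor(p,cv2.COLOR_RGB2HSV)
    reg=(W[...,0]>.36)&(W[...,0]<.62)&(W[...,1]>-.19)&(W[...,1]<.04)
    fl=reg&(W[...,2]<.018)&(W[...,2]>-.005)&(hsv[...,1]<60)&(hsv[...,2]>120)
    r=cv2.minAreaRect(np.float32(W[fl][:,:2]*1000)); print('floor',r,np.median(W[fl][:,2]))
    mt=reg&(W[...,2]<.018)&(W[...,2]>-.005)&(hsv[...,2]<60)
    r=cv2.minAreaRect(np.float32(W[mt][:,:2]*1000)); print('mat',r)
    hd=reg&(W[...,2]>.045)&(W[...,2]<.085)
    r=cv2.minAreaRect(np.float32(W[hd][:,:2]*1000)); print('handle',r,W[hd].mean(0),W[hd][:,2].max())
    lp=reg&(W[...,2]>.022)&(W[...,2]<.034)
    r=cv2.minAreaRect(np.float32(W[lp][:,:2]*1000)); print('lips',r)
```

```text
t [ 0.4712  0.3546 -0.0306  0.9553] 0.001301276400695241 [array([0.3638, 0.2778]), array([0.369 , 0.4498]), array([0.5789, 0.4433]), array([0.3685, 0.2677])] [0.4789 0.1009]
s [ 0.4743  0.3544 -0.0289  0.951 ] 0.0009730124864461573 [array([0.3671, 0.2775]), array([0.372 , 0.4494]), array([0.582 , 0.4434]), array([0.3718, 0.2674])] [0.4832 0.1013]
floor ((488.14752197265625, -90.4520492553711), (187.59095764160156, 159.5846710205078), 7.611753463745117) 0.007801678785628412
mat ((478.88299560546875, -86.24331665039062), (196.24716186523438, 176.86566162109375), 4.546596527099609)
handle ((498.0732727050781, -169.7458038330078), (69.52027130126953, 14.71061897277832), 7.35531759262085) [ 0.49661488 -0.1689868   0.07013395] 0.08001595311780062
lips ((488.44708251953125, -92.88512420654297), (186.99461364746094, 159.55642700195312), 7.82240629196167)
floor ((472.34271240234375, -94.58018493652344), (202.90171813964844, 161.93179321289062), 8.383090019226074) 0.005538570970837062
mat ((482.26226806640625, -85.16273498535156), (199.7588653564453, 177.68092346191406), 4.706857681274414)
handle ((501.3525390625, -168.32333374023438), (69.3544921875, 14.143706321716309), 8.043732643127441) [ 0.50578496 -0.16586091  0.06511909] 0.07494658410735167
lips ((490.2176513671875, -93.36808776855469), (188.43634033203125, 162.11729431152344), 7.640007495880127)
```

Both cameras agree to about 3 mm, with the bin at (0.473, 0.354), yaw −0.03, and the door at 0.95 rad. Next I shut the door.

```bash
cat >> h.py <<'E'
BIN=np.array([.4728,.3545]); BY=-.030
def bw(x,y):
    c,s=np.cos(BY),np.sin(BY); return BIN+np.array([c*x-s*y,s*x+c*y])
def Rdown(zang):
    z=np.array([np.cos(zang),np.sin(zang),0]); x=np.array([0,0,-1.]); return np.column_stack([x,np.cross(z,x),z])
def doorpose(a,off,r=.165,z=.06):
    d=np.array([np.cos(a),-np.sin(a)]); n=np.array([-np.sin(a),-np.cos(a)])
    q=np.array([-.1,-.09])+r*d+off*n
    p=bw(*q); return np.array([p[0],p[1],z]), np.arctan2(-n[1],-n[0])+BY
E
python3 - <<'E'
from h import *
for flip in (0,np.pi):
  for a,o,z in((.95,.05,.2),(.95,.05,.06),(.5,.015,.06),(0,.015,.06)):
    p,g=doorpose(a,o,z=z); q=m.inverse_kinematics(p,Rdown(g+flip)); print(flip,a,p.round(3),np.round(np.degrees(g)),None if q is None else np.round(q,2))
E
```

```text
0 0.95 [0.421 0.103 0.2  ] 34.0 [ 0.13  0.18  1.97 -0.    0.99 -2.03]
0 0.95 [0.421 0.103 0.06 ] 34.0 [ 0.13  0.43  2.08 -0.    0.64 -2.03]
0 0.5 [0.505 0.171 0.06 ] 60.0 [ 0.24  0.56  1.82 -0.    0.76 -2.37]
0 0 [0.535 0.248 0.06 ] 88.0 [ 0.35  0.64  1.67 -0.    0.83 -2.76]
3.141592653589793 0.95 [0.421 0.103 0.2  ] 34.0 [ 0.13  0.18  1.97 -0.    0.99  1.11]
3.141592653589793 0.95 [0.421 0.103 0.06 ] 34.0 [ 0.13  0.43  2.08 -0.    0.64  1.11]
3.141592653589793 0.5 [0.505 0.171 0.06 ] 60.0 [ 0.24  0.56  1.82 -0.    0.76  0.77]
3.141592653589793 0 [0.535 0.248 0.06 ] 88.0 [ 0.35  0.64  1.67 -0.    0.83  0.38]
```

Run:
```python
from h import *
P=np.pi
m.set_gripper(0.0,40)
p,g=doorpose(.95,.05,z=.2); m.move_ptp(p,Rdown(g+P)); print(m.current_ee_pos(),m.current_time())
p,g=doorpose(.95,.05); m.move_l(p,Rdown(g+P),max_speed=.15); print(m.current_force().round(1))
for a in (.95,.8,.6,.4,.2,.1):
    p,g=doorpose(a,.016); m.move_l(p,Rdown(g+P),max_speed=.1); print(a,np.round(m.current_force(),1),np.round(m.current_ee_pos(),4))
print(m.current_time())
snap('top','top1.png')
```

```text
[0.4205769  0.10319813 0.20008357] 2.9917
[-0.3 -0.2  0.3]
0.95 [-0.4 -0.6  0.4] [0.4485 0.1216 0.0601]
0.8 [ 0.3 -0.  -0.3] [0.469  0.1347 0.0599]
0.6 [-0.3  0.9 -0.4] [0.4932 0.157  0.0598]
0.4 [ 0.1  0.4 -0.7] [0.5127 0.1837 0.0598]
0.2 [-0.4  0.3  1. ] [0.5266 0.2138 0.0598]
0.1 [ 0.3 -0.3 -1.1] [0.5314 0.2298 0.0599]
6.7333
```

View pics/top1.png

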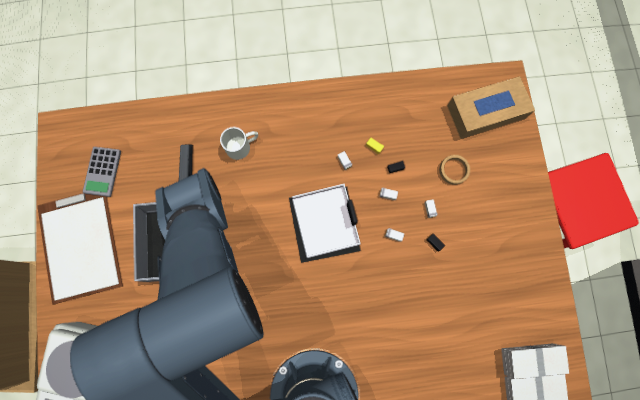

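The arm hides the door in this view, so I finish the push while reading the force.

Run:
```python
from h import *
P=np.pi
F0=np.array(m.current_force())
for off in np.arange(.030,.001,-.0015):
    p,g=doorpose(0,off); m.move_l(p,Rdown(g+P),max_speed=.03); F=np.array(m.current_force()); print(round(off,4),F.round(1),np.array(m.current_ee_pos()).round(4)[1])
    if F[1]<-18: break
print(m.current_time())
```

```text
0.03 [ 0.1 -0.3 -0. ] 0.2321
0.0285 [ 0.  -4.3 -0.2] 0.2337
0.027 [ 0.3 -1.6  0.1] 0.2356
0.0255 [ 1.1 -2.  -0.1] 0.2373
0.024 [-0.3 -1.1  0.3] 0.2389
0.0225 [-0.1  0.7 -0.7] 0.2404
0.021 [-0.3 -0.2  0.1] 0.2418
0.0195 [0.5 0.4 0.5] 0.2433
0.018 [-0.5 -0.   0.1] 0.2447
0.0165 [-0.3  0.4 -0.3] 0.2462
0.015 [0.1 0.6 0.6] 0.2477
0.0135 [-0.5  0.   0. ] 0.2492
0.012 [-0.6 -7.1  1.5] 0.2497
0.0105 [ -0.1 -17.2   4.5] 0.2499
0.009 [ -0.9 -26.7   6.6] 0.2501
10.55
```

The door resisted with about 4 N, snapped in and then met its stop. I retract and check it.

Run:
```python
from h import *
P=np.pi
p,g=doorpose(0,.06); m.move_l(p,Rdown(g+P),max_speed=.15)
p[2]=.25; m.move_l(p,max_speed=.3)
p=[.40,-.02,.35]; m.move_l(p,max_speed=.3); m.set_gripper(1.0)
p,d,c=snap('top','top2.png'); snap('scene','scene2.png')
big=cv2.resize(cv2.cvtColor(p,cv2.COLOR_RGB2BGR)[180:300,120:280],None,fx=5,fy=5,interpolation=cv2.INTER_CUBIC)
cv2.imwrite('pics/crop3.png',big); print(m.current_time())
from fit import *
for (W,p),n in zip(clouds(['top2.npz','scene2.npz']),'ts'):
    mk=(W[...,2]>.092)&(W[...,2]<.106)&(W[...,0]>.38)&(W[...,0]<.57)&(W[...,1]>.2)&(W[...,1]<.3)
    q=W[mk]; print(np.polyfit(q[:,0],q[:,1],1),len(q))
    for r in tubes(W,p): print(*r)
```

```text
13.7833
[-0.01283378  0.27062114] 230
[227. 141.] 25 [0.7614 0.1801] [ 7. 36.] -32.0 0.0236
[251. 140.] 25 [0.7585 0.1063] [11. 26.] -60.1 0.0252
[246. 151.] 26 [0.7264 0.1224] [ 8. 42.] -33.4 0.025
[105. 169.] 482 [0.7169 0.5736] [ 83. 148.] -12.7 0.0159
[345. 160.] 130 [ 0.665  -0.1707] [23. 50.] 21.6 0.0243
[328. 190.] 123 [ 0.5783 -0.1   ] [ 44. 143.] 77.4 0.0275
[389. 193.] 141 [ 0.5467 -0.2885] [24. 50.] 71.8 0.0244
[409. 206.] 133 [ 0.5008 -0.3426] [25. 49.] 6.5 0.0254
[352. 240.] 82 [ 0.4159 -0.1598] [45. 88.] -43.1 0.0274
[394. 234.] 135 [ 0.4223 -0.2878] [23. 48.] 63.7 0.0254
[-0.02919578  0.27988321] 323
[262. 146.] 110 [ 0.4254 -0.2879] [23. 50.] 65.3 0.0224
[229. 159.] 121 [ 0.5034 -0.3434] [24. 47.] 5.1 0.0226
[301. 160.] 44 [ 0.4166 -0.163 ] [32. 64.] -45.1 0.0271
[336. 166.] 41 [ 0.395  -0.0759] [ 8. 98.] -82.8 0.0273
[237. 178.] 132 [ 0.5493 -0.2877] [25. 50.] 69.9 0.0225
[291. 212.] 119 [ 0.5789 -0.0958] [ 53. 153.] 76.0 0.0272
[251. 233.] 183 [ 0.6668 -0.1701] [24. 50.] 20.2 0.0223
[338. 324.] 42 [0.7657 0.1027] [ 7. 26.] -71.2 0.0229
[572. 390.] 154 [0.6729 0.5713] [46. 56.] -13.9 0.0147
```

View pics/crop3.png

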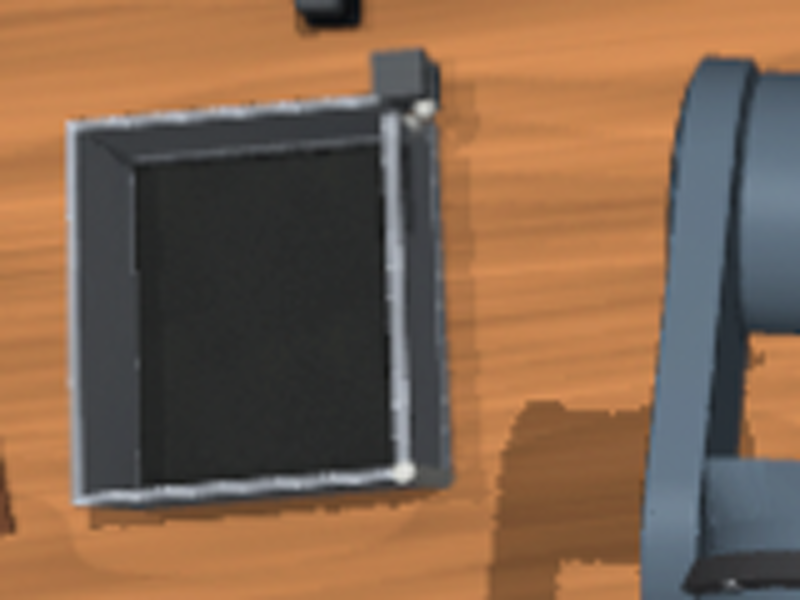

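View pics/top2.png

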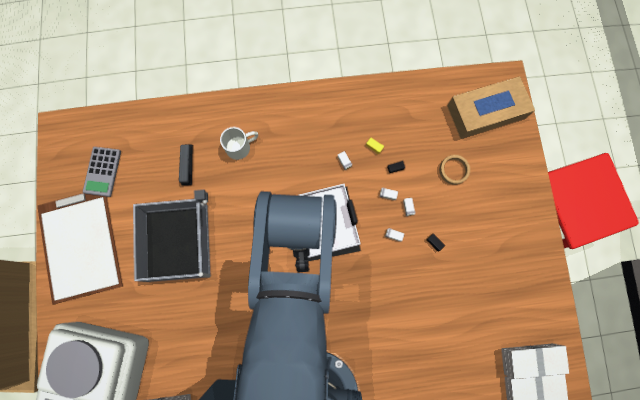

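The door's rim now closes the front of the bin, free end at crop (390,115). The tube that was at (431,208) has been knocked to (409,206), which is (0.502, −0.343); the other tubes are unchanged. Now I pick them one by one into the scoop.

```bash
cat >> h.py <<'E'
SC=np.array([.489,-.092]); SY=np.radians(7.7)
def sw(x,y,c=None,yaw=None):
    c=SC if c is None else c; yaw=SY if yaw is None else yaw
    return c+np.array([np.cos(yaw)*x-np.sin(yaw)*y,np.sin(yaw)*x+np.cos(yaw)*y])
def best(p,ang):
    o=[]
    for f in (0,np.pi):
        q=m.inverse_kinematics(p,Rdown(ang+f))
        if q is not None: o.append((abs(q[5]),ang+f,q))
    o.sort(key=lambda t:t[0]); return o[0][1]
def pick(xy,ang,sx,sy,op=.62):
    p=np.array([*xy,.15]); g=best(p,ang)
    m.set_gripper(op,40)
    m.move_ptp(p,Rdown(g)); p[2]=.003; m.move_l(p,max_speed=.12)
    m.set_gripper(0.0,40); w=m.current_grip_width()
    p[2]=.15; m.move_l(p,max_speed=.2); w2=m.current_grip_width()
    e=sw(sx,sy); p=np.array([*e,.15]); g=best(p,SY+np.pi/2)
    m.move_ptp(p,Rdown(g)); p[2]=.013; m.move_l(p,max_speed=.12)
    w3=m.current_grip_width(); m.set_gripper(.5); p[2]=.16; m.move_l(p,max_speed=.2)
    print('widths',w,w2,w3,'t',m.current_time())
E
python3 - <<'E'
from h import *
pick((.424,-.288),np.radians(64.5),-42,0) if 0 else None
m.move_l([.40,-.12,.3],max_speed=.3)
pick((.424,-.288),np.radians(64.5),-.042,-.033)
m.move_ptp([.35,.1,.35],m.current_tcp_rot())
snap('top','top3.png'); snap('scene','scene3.png')
from fit import *
for (W,p),n in zip(clouds(['top3.npz','scene3.npz']),'ts'):
    for r in tubes(W,p): print(*r)
E
```

```text
widths 0.2734487746251522 0.2703412097017243 0.26983324973231265 t 21.45
[227. 141.] 25 [0.7616 0.1815] [ 4. 32.] -30.0 0.0224
[251. 140.] 30 [0.7567 0.1068] [15. 35.] -48.6 0.0249
[105. 169.] 466 [0.7165 0.5713] [ 79. 149.] -13.5 0.0164
[345. 160.] 133 [ 0.6645 -0.1707] [24. 50.] 21.9 0.0244
[323. 191.] 146 [ 0.5763 -0.0866] [ 46. 166.] 81.3 0.0266
[389. 193.] 136 [ 0.547  -0.2887] [24. 49.] 72.2 0.0248
[409. 206.] 133 [ 0.5012 -0.3421] [25. 50.] 5.5 0.025
[340. 230.] 119 [ 0.4501 -0.1314] [30. 52.] -89.2 0.0315
[350. 242.] 85 [ 0.4122 -0.1537] [46. 96.] -46.7 0.0282
[319. 253.] 46 [ 0.393  -0.0617] [ 6. 71.] -82.2 0.0285
[229. 159.] 120 [ 0.5041 -0.3436] [23. 48.] 2.8 0.0226
[318. 163.] 88 [ 0.4012 -0.1091] [ 43. 160.] -67.0 0.027
[305. 173.] 116 [ 0.4538 -0.1352] [26. 42.] -83.1 0.0294
[237. 178.] 135 [ 0.5493 -0.2879] [24. 49.] 70.1 0.0223
[289. 211.] 109 [ 0.5802 -0.1061] [ 53. 138.] 73.4 0.027
[251. 233.] 179 [ 0.6671 -0.1699] [23. 49.] 21.0 0.0225
[338. 324.] 40 [0.7647 0.1034] [ 7. 24.] -74.7 0.0231
[573. 389.] 143 [0.6624 0.5616] [37. 70.] -51.1 0.0149
```

View pics/top3.png

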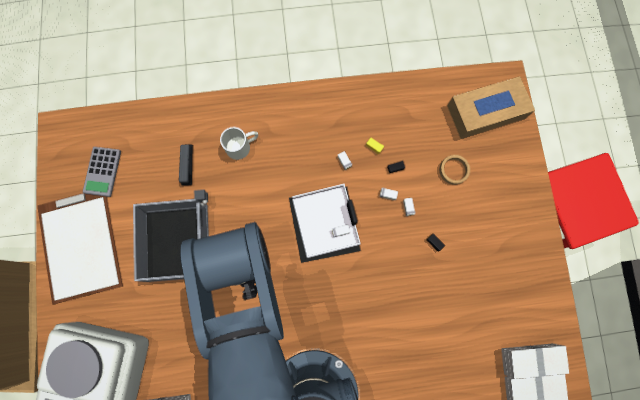

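The first tube lies in the scoop near (340,230), and the scoop has not moved. Next are the other three.

Run:
```python
from h import *
pick((.5025,-.343),np.radians(4.5),.042,-.033)
pick((.548,-.2883),np.radians(71),-.042,.025)
pick((.6658,-.1703),np.radians(21.3),.042,.025)
m.move_ptp([.35,.1,.35],m.current_tcp_rot())
p,d,c=snap('top','top4.png'); snap('scene','scene4.png')
from fit import *
for (W,pp),n in zip(clouds(['top4.npz','scene4.npz']),'ts'):
    for r in tubes(W,pp): print(*r)
big=cv2.resize(cv2.cvtColor(p,cv2.COLOR_RGB2BGR)[120:270,270:470],None,fx=4,fy=4,interpolation=cv2.INTER_CUBIC)
cv2.imwrite('pics/crop4.png',big)
```

```text
widths 0.2727461897702218 0.26644296445040216 0.27186933550050435 t 31.1417
widths 0.2748728640868536 0.2733982028467025 0.27277037578922697 t 38.2
widths 0.27054491691070603 0.2658802725913922 0.2720339210433584 t 45.875
[227. 140.] 27 [0.7623 0.1802] [ 6. 35.] -32.6 0.0212
[249. 145.] 53 [0.7405 0.1175] [16. 66.] -37.5 0.0247
[105. 169.] 483 [0.7169 0.5741] [ 83. 147.] -13.1 0.0161
[323. 191.] 152 [ 0.5738 -0.0854] [ 46. 166.] 83.6 0.0268
[334. 203.] 129 [ 0.5371 -0.1222] [29. 50.] -84.9 0.0305
[314. 208.] 131 [ 0.5303 -0.0635] [32. 50.] -83.8 0.0307
[341. 230.] 113 [ 0.4514 -0.1307] [24. 53.] -82.0 0.0306
[339. 245.] 142 [ 0.4023 -0.1122] [ 52. 166.] -63.0 0.028
[321. 235.] 124 [ 0.4464 -0.0751] [30. 54.] -80.8 0.0302
[310. 161.] 70 [ 0.405  -0.1312] [ 44. 120.] -61.4 0.0276
[305. 173.] 116 [ 0.4551 -0.1351] [25. 43.] -83.1 0.0293
[327. 179.] 121 [ 0.4462 -0.0736] [23. 50.] -84.1 0.0294
[295. 213.] 128 [ 0.5776 -0.0873] [ 52. 168.] 79.1 0.0272
[296. 199.] 143 [ 0.5365 -0.1218] [25. 50.] -85.9 0.0295
[318. 206.] 148 [ 0.5287 -0.063 ] [25. 50.] -82.2 0.0293
[338. 324.] 42 [0.7651 0.1035] [ 8. 24.] -72.8 0.0227
[573. 389.] 144 [0.673 0.571] [46. 56.] -14.2 0.0145
```

View pics/crop4.png

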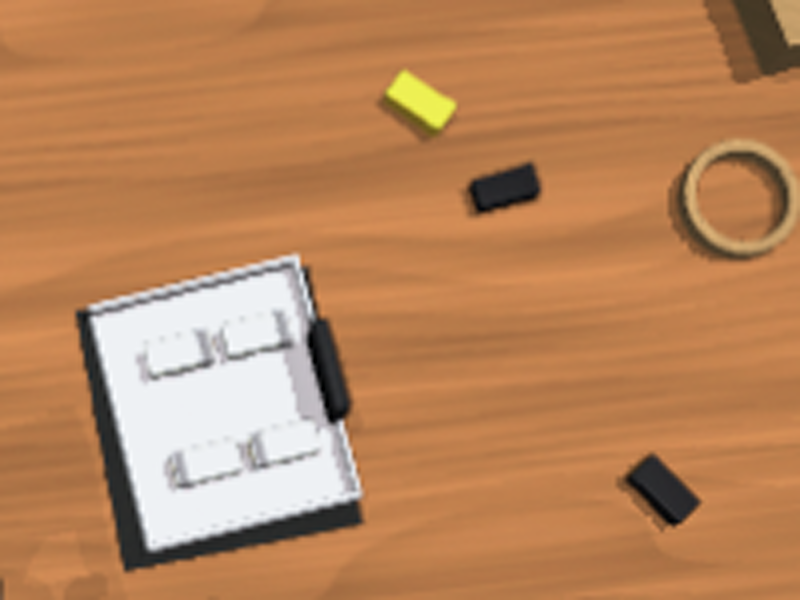

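View pics/scene4.png

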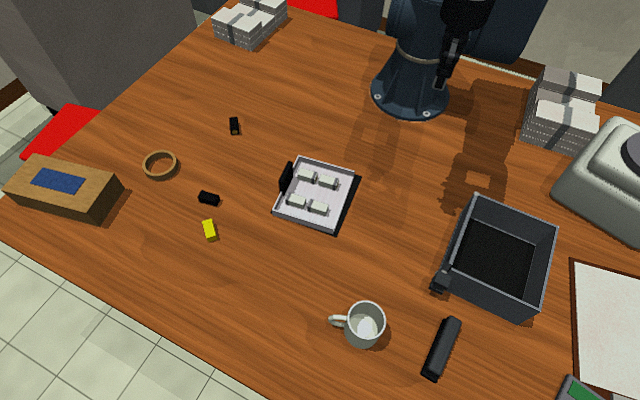

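All four tubes sit in the scoop, at crop positions (175,352), (255,335), (205,462) and (285,443). No white tubes are left on the table in either view. Next I check reachability for the tipping path.

```bash
cat >> h.py <<'E'
def scoopR(yaw,tilt):
    c,s=np.cos(yaw),np.sin(yaw); Rz=np.array([[c,-s,0],[s,c,0],[0,0,1]])
    t=-tilt; Rx=np.array([[1,0,0],[0,np.cos(t),-np.sin(t)],[0,np.sin(t),np.cos(t)]])
    return Rz@Rx
def toolpose(mid,R,flip,hz=.032):
    # hz: TCP height above floor upper face (scoop_grip is 51 above floor face; -19)
    p=np.array(mid)+R@np.array([0,-.078,hz])
    s=-1. if flip else 1.
    x=np.array([0,0,-1.]); y=np.array([0,s,0]); z=np.cross(x,y)
    return p, R@np.column_stack([x,y,z])
def lippose(lip,yaw,tilt,flip,hz=.032):
    R=scoopR(yaw,tilt); mid=np.array(lip)-R@np.array([0,.08,0]); return toolpose(mid,R,flip,hz)
E
python3 - <<'E'
from h import *
for flip in (0,1):
    p,R=toolpose([*SC,.007],scoopR(SY,0),flip); print(p.round(4)); q=m.inverse_kinematics(p,R); print('grip',flip,q if q is None else np.round(q,2))
    for y in(-.05,-.03):
      for tilt in (0,20,40,55,65):
        xy=bw(0,y); p,R=lippose([*xy,.115],BY,np.radians(tilt),flip); q=m.inverse_kinematics(p,R)
        print(flip,y,tilt,p.round(3),None if q is None else np.round(q,2))
E
```

```text
[ 0.4995 -0.1693  0.039 ]
grip 0 [-0.42  0.59  1.84 -0.    0.71 -2.12]
0 -0.05 0 [0.467 0.147 0.147] [ 0.21  0.35  1.89 -0.    0.9  -1.33]
0 -0.05 20 [0.467 0.167 0.199] [ 0.41  0.38  1.74 -0.34  1.2  -0.97]
0 -0.05 40 [0.468 0.204 0.241] [ 0.59  0.5   1.56 -0.55  1.54 -0.8 ]
0 -0.05 55 [0.469 0.24  0.263] [ 0.69  0.63  1.42 -0.68  1.79 -0.75]
0 -0.05 65 [0.47  0.267 0.272] [ 0.75  0.73  1.32 -0.77  1.95 -0.75]
0 -0.03 0 [0.467 0.167 0.147] [ 0.25  0.37  1.87 -0.    0.91 -1.29]
0 -0.03 20 [0.468 0.187 0.199] [ 0.45  0.4   1.71 -0.33  1.22 -0.95]
0 -0.03 40 [0.469 0.224 0.241] [ 0.62  0.52  1.52 -0.54  1.57 -0.79]
0 -0.03 55 [0.47  0.26  0.263] [ 0.72  0.66  1.37 -0.67  1.82 -0.75]
0 -0.03 65 [0.471 0.287 0.272] [ 0.77  0.76  1.27 -0.76  1.98 -0.75]
[ 0.4995 -0.1693  0.039 ]
grip 1 [-0.42  0.59  1.84 -0.    0.71  1.02]
1 -0.05 0 [0.467 0.147 0.147] [ 0.21  0.35  1.89 -0.    0.9   1.81]
1 -0.05 20 [0.467 0.167 0.199] [ 0.41  0.38  1.74 -0.34  1.2   2.17]
1 -0.05 40 [0.468 0.204 0.241] [ 0.59  0.5   1.56 -0.55  1.54  2.34]
1 -0.05 55 [0.469 0.24  0.263] [ 0.69  0.63  1.42 -0.68  1.79  2.39]
1 -0.05 65 [0.47  0.267 0.272] [ 0.75  0.73  1.32 -0.77  1.95  2.39]
1 -0.03 0 [0.467 0.167 0.147] [ 0.25  0.37  1.87 -0.    0.91  1.85]
1 -0.03 20 [0.468 0.187 0.199] [ 0.45  0.4   1.71 -0.33  1.22  2.19]
1 -0.03 40 [0.469 0.224 0.241] [ 0.62  0.52  1.52 -0.54  1.57  2.35]
1 -0.03 55 [0.47  0.26  0.263] [ 0.72  0.66  1.37 -0.67  1.82  2.39]
1 -0.03 65 [0.471 0.287 0.272] [ 0.77  0.76  1.27 -0.76  1.98  2.39]
```

Run:
```python
from h import *
m.set_gripper(.55,100)
p,R=toolpose([*SC,.007],scoopR(SY,0),0)
h=p.copy(); h[2]=.2
m.move_ptp(h,R); m.move_l(p,max_speed=.12)
print(np.round(m.current_force(),2))
m.set_gripper(0.0,100); print('w',m.current_grip_width(),np.round(m.current_force(),1))
np.save('pics/grip_pose.npy',np.column_stack([R,p]))
F0=np.array(m.current_force())
q,_=toolpose([*SC,.03],scoopR(SY,0),0); m.move_l(q,max_speed=.04); m.dwell(.3)
print(np.round(m.current_force(),2),np.round(m.current_ft_torque(),2),m.current_grip_width())
q,Rq=toolpose([*SC,.17],scoopR(SY,np.radians(-3)),0); m.move_l(q,Rq,max_speed=.12)
print(m.current_time(),m.current_grip_width())
snap('top','top5.png'); snap('scene','scene5.png'); snap('wrist','wrist5.png')
```

```text
[-0.37 -0.49  0.69]
w 0.15224928616594638 [-1.2  1.1  6.2]
[ 0.2  -0.38 -7.04] [-0.43  0.01 -0.02] 0.14891281246723512
53.4167 0.15466552605108083
```

View pics/scene5.png

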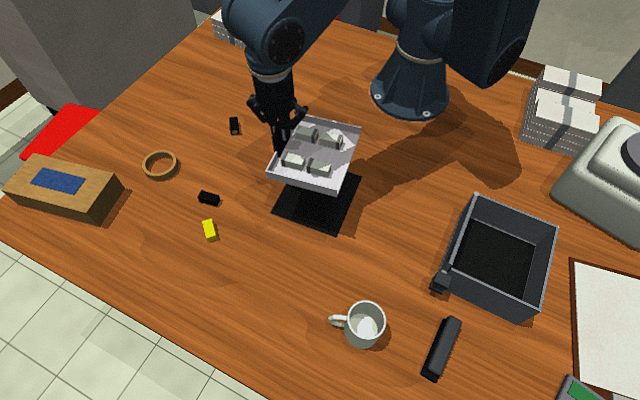

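View pics/top5.png

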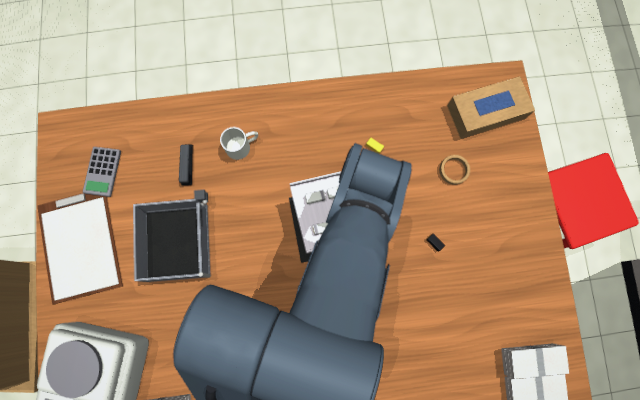

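The scoop is up level with all four tubes in it. I carry it to the bin, then check lip clearance before tipping.

Run:
```python
from h import *
xy=bw(0,-.05)
p,R=lippose([*xy,.17],BY,np.radians(-3),0); m.move_l(p,R,max_speed=.13)
p,R=lippose([*xy,.135],BY,0,0); m.move_l(p,R,max_speed=.06)
print(m.current_time(),m.current_grip_width())
snap('top','top6.png'); snap('scene','scene6.png')
f=np.load('pics/scene6.npz'); W=worldmap(f['d'],f); 
from fit import *
for (W,pp),n in zip(clouds(['top6.npz','scene6.npz']),'ts'):
    hsv=cv2.cvtColor(pp,cv2.COLOR_RGB2HSV)
    k=(W[...,2]>.115)&(W[...,2]<.17)&(W[...,0]>.34)&(W[...,0]<.62)&(W[...,1]>.12)&(W[...,1]<.36)&(hsv[...,1]<40)&(hsv[...,2]>120)
    q=W[k]; print(n,len(q),q.min(0).round(3),q.max(0).round(3)); print('expected lip',xy)
    e=q[q[:,1]>xy[1]-.02]; print(np.percentile(e,[5,50,95],axis=0).round(4))
    mt=(W[...,0]>.34)&(W[...,0]<.62)&(W[...,1]>-.22)&(W[...,1]<.03)&(W[...,2]<.02)&(hsv[...,2]<45)
    nn,l,s,c=cv2.connectedComponentsWithStats(mt.astype(np.uint8)); i=1+np.argmax(s[1:,4])
    print('mat',cv2.minAreaRect(np.float32(W[l==i][:,:2]*1000)),s[i])
```

```text
56.75 0.145103436300121
t 84 [0.376 0.284 0.127] [0.561 0.305 0.159]
expected lip [0.47130022 0.3045225 ]
[[0.3767 0.2908 0.1303]
 [0.3941 0.2995 0.1344]
 [0.4289 0.3044 0.1571]]
mat ((478.306884765625, -85.2890396118164), (190.85646057128906, 174.33409118652344), 5.091420650482178) [ 294  195   65   67 1742]
s 3561 [0.377 0.14  0.128] [0.564 0.305 0.161]
expected lip [0.47130022 0.3045225 ]
[[0.3885 0.2855 0.1307]
 [0.4668 0.2939 0.1327]
 [0.5413 0.3025 0.1357]]
mat ((481.2212829589844, -85.91398620605469), (200.83689880371094, 178.610107421875), 4.694771766662598) [ 271  157   91   80 4276]
```

View pics/scene6.png

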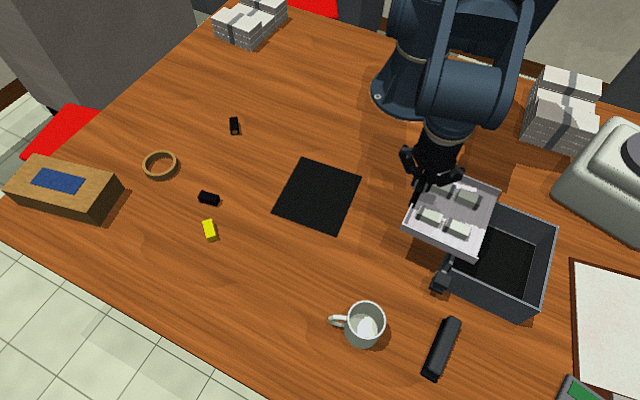

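View pics/top6.png

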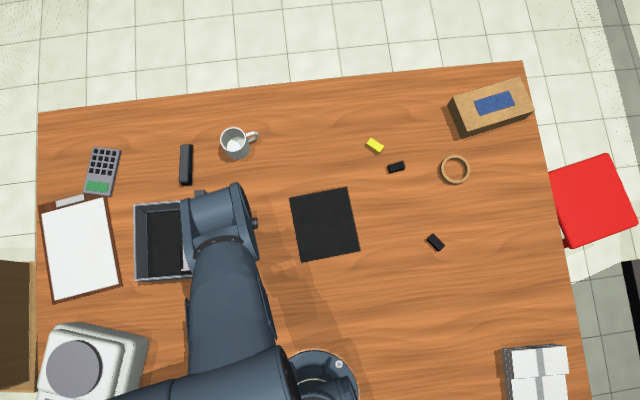

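The lip reads 0.13–0.135 m high at the expected place, over the opening and inside its width. Now I tip it.

Run:
```python
from h import *
xy=bw(0,-.05)
for t,z in ((8,.125),(15,.115),(20,.114),(25,.114),(30,.114),(35,.114),(42,.114),(50,.114),(57,.114)):
    p,R=lippose([*xy,z],BY,np.radians(t),0); m.move_l(p,R,max_speed=.06)
    print(t,np.round(m.current_force(),1),round(m.current_grip_width(),3))
m.dwell(.4); print(m.current_time())
snap('top','top7.png'); snap('scene','scene7.png')
```

```text
8 [ 0.2  0.  -6.6] 0.151
15 [-0.6 -0.5 -5.8] 0.149
20 [-1.2  0.1 -4.6] 0.152
25 [-0.  -0.3 -2.7] 0.152
30 [ 0.1 -0.3 -1.7] 0.151
35 [-0.6 -0.3 -3.5] 0.149
42 [-0.4  0.1 -3. ] 0.152
50 [-0.4  0.7 -3. ] 0.15
57 [ 0.4 -0.7 -3.8] 0.151
60.9417
```

View pics/scene7.png

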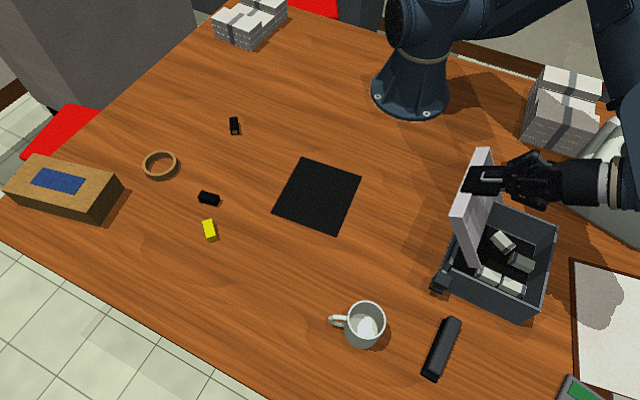

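View pics/top7.png

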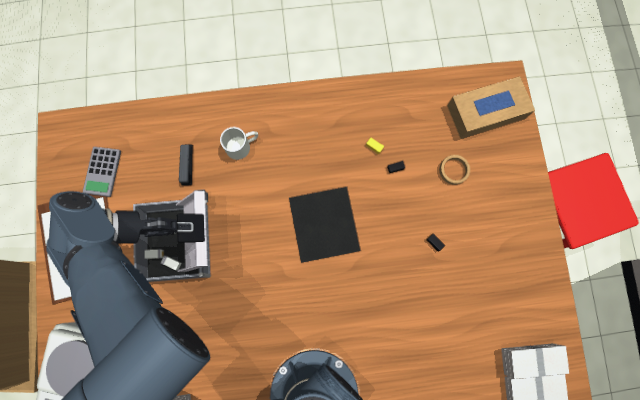

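All four tubes are in the bin at scene (502,242), (520,262), (490,275) and (510,285), and the scoop is empty. I tip a little further to be sure, then return it to the mat.

Run:
```python
from h import *
xy=bw(0,-.05)
p,R=lippose([*xy,.115],BY,np.radians(64),0); m.move_l(p,R,max_speed=.06); m.dwell(.3)
for t,z in ((50,.12),(35,.13),(18,.15),(0,.17)):
    p,R=lippose([*xy,z],BY,np.radians(t),0); m.move_l(p,R,max_speed=.12)
M=np.array([.480,-.0857]); MY=np.radians(4.8)
p,R=toolpose([*M,.12],scoopR(MY,0),0); m.move_l(p,R,max_speed=.2)
p,R=toolpose([*M,.02],scoopR(MY,0),0); m.move_l(p,R,max_speed=.1)
m.dwell(.2); F0=np.array(m.current_force()); print(F0.round(2))
for z in np.arange(.012,.004,-.001):
    p,R=toolpose([*M,z],scoopR(MY,0),0); m.move_l(p,R,max_speed=.02); F=np.array(m.current_force()); print(round(z,4),(F-F0).round(1))
    if F[2]-F0[2]>5: break
snap('scene','scene8.png'); print(m.current_time())
```

```text
[-0.62  0.15 -2.89]
0.012 [ 0.3 -0.4 -0.3]
0.011 [ 1.   0.1 -0.6]
0.01 [ 0.5 -0.3 -0.9]
0.009 [0.4 0.2 0.1]
0.008 [0.9 0.  0.3]
0.007 [-1.6  0.4  7.5]
68.5917
```

View pics/scene8.png

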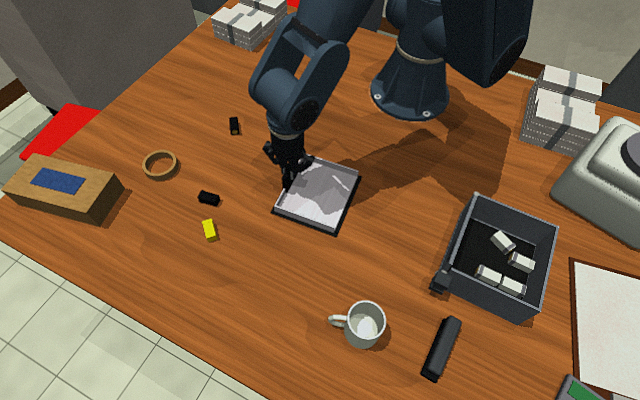

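The scoop is down on the mat with four tubes in the bin. I release it, clear the arm and measure.

Run:
```python
from h import *
m.set_gripper(.5,100)
p=np.array(m.current_ee_pos()); p[2]=.22; m.move_l(p,max_speed=.1)
m.move_ptp([.25,-.35,.4],m.current_tcp_rot()); print(m.current_time())
p,d,c=snap('top','top9.png'); snap('scene','scene9.png')
from fit import *
for (W,p),n in zip(clouds(['top9.npz','scene9.npz']),'ts'):
    hsv=cv2.cvtColor(p,cv2.COLOR_RGB2HSV)
    reg=(W[...,0]>.36)&(W[...,0]<.62)&(W[...,1]>-.19)&(W[...,1]<.04)
    hd=reg&(W[...,2]>.045)&(W[...,2]<.085)
    print('handle',cv2.minAreaRect(np.float32(W[hd][:,:2]*1000)))
    lp=reg&(W[...,2]>.022)&(W[...,2]<.034)
    print('lips',cv2.minAreaRect(np.float32(W[lp][:,:2]*1000)))
    fl=reg&(W[...,2]<.018)&(hsv[...,1]<60)&(hsv[...,2]>120); A=W[fl]; print('plane',np.linalg.lstsq(np.c_[A[:,:2],np.ones(len(A))],A[:,2],rcond=None)[0].round(4))
    mk=(W[...,2]>.09)&(W[...,2]<.106)&(W[...,0]>.38)&(W[...,0]<.57)&(W[...,1]>.2)&(W[...,1]<.3)
    q=W[mk]; print('door',np.polyfit(q[:,0],q[:,1],1),len(q))
    mk=(W[...,2]>.092)&(W[...,2]<.106)&(W[...,0]>.38)&(W[...,0]<.57)&(W[...,1]>.4)&(W[...,1]<.5)
    q=W[mk]; print('backwall',np.polyfit(q[:,0],q[:,1],1),len(q))
p=np.load('pics/top9.npz')['p']
cv2.imwrite('pics/crop9.png',cv2.resize(cv2.cvtColor(p,cv2.COLOR_RGB2BGR)[130:290,120:380],None,fx=3,fy=3,interpolation=cv2.INTER_CUBIC))
```

```text
72.2667
handle ((486.177490234375, -165.97572326660156), (70.72538757324219, 14.301316261291504), 4.677540302276611)
lips ((479.6838073730469, -88.74076843261719), (187.48751831054688, 159.7806396484375), 5.089096546173096)
plane [-0.0007 -0.003   0.0081]
door [-0.01273582  0.27039597] 241
backwall [-0.01711886  0.45488323] 213
handle ((488.8019714355469, -164.9261474609375), (69.60245513916016, 14.73497200012207), 5.127073764801025)
lips ((481.47686767578125, -89.36946868896484), (188.83670043945312, 162.78564453125), 4.43387508392334)
plane [ 0.0015 -0.0004  0.0047]
door [-0.03010515  0.28019204] 332
backwall [-0.02632815  0.45878962] 336
```

View pics/crop9.png

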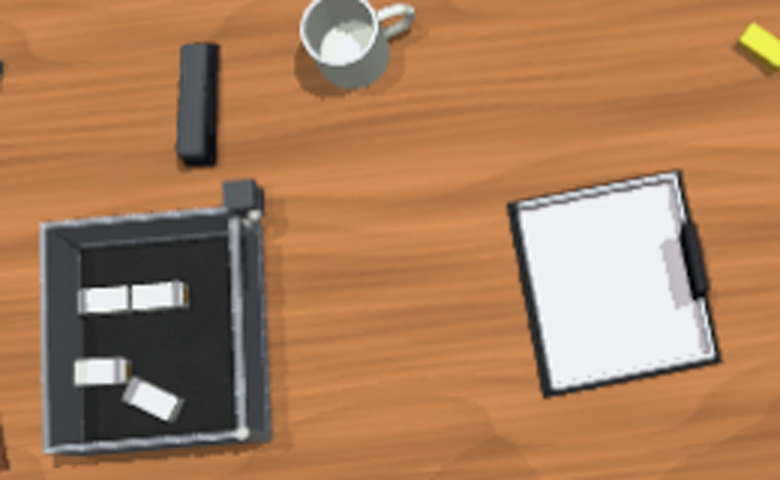

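View pics/scene9.png

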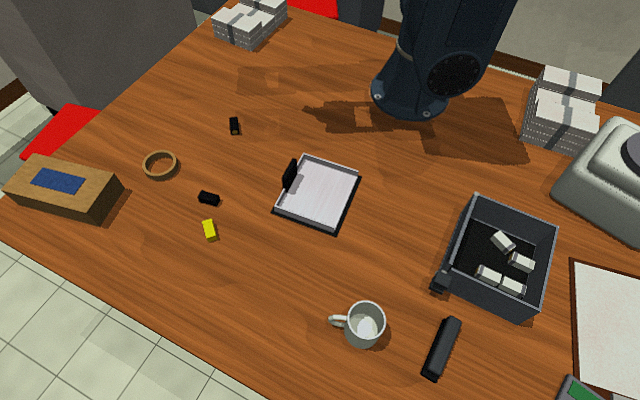

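The door is parallel to the back wall within 0.005 rad in both views. The scoop is flat and about 2 mm off the mat's centre, with yaw within 0.5°. All four tubes are in the bin at crop (103,299), (158,295), (100,371) and (152,399). The bystanders look unmoved, so I hand in.

Run:
```python
from h import *
a=np.load('pics/top0.npz'); b=np.load('pics/top9.npz')
for n,(x0,x1,y0,y1) in dict(tape=(435,475,150,190),mug=(215,262,120,165),stapler=(175,198,140,190)).items():
    s=cv2.phaseCorrelate(*[np.float32(cv2.cvtColor(f['p'],cv2.COLOR_RGB2GRAY)[y0:y1,x0:x1]) for f in (a,b)]); print(n,np.round(s[0],2))
m.sign_off(); print(m.current_time())
```

```text
tape [-0.01 -0.02]
mug [0.01 0.51]
stapler [ 0.02 -0.06]
the job is handed in; nothing more can be done
the job is handed in; nothing more can be done
```

I shut the door first: it resisted with about 4 N, snapped in, and then met its stop. I put the four white tubes into the scoop, including the one that got knocked aside. I carried the scoop to the bin and tipped it to about 64° with the lip roughly 15 mm above the rim, then set it back on the mat. The job was handed in soon after 72 s on the robot's clock.

**Last checks:**
- **Tubes:** all four are in the bin, and the scoop is empty. No white tubes are left on the table in either view, so I take it that only four were there.
- **Door:** it lies parallel to the back wall to within 0.005 rad in both cameras. Before that, the top camera's fit against the bin's yaw differed by about 0.02 rad from the scene camera's, which I put down to measurement error.
- **Scoop:** it is flat and the right way round, about 2 mm off the mat's centre, with yaw within 0.5°.
- **Bystanders:** the tape and stapler show no shift in the pictures. The mug comparison gave a 0.5 pixel vertical shift (about 1 mm), while its handle's position in the scene camera was unchanged. The arm never went near it, so I take this as lighting or shadow, but I did not check further.

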